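Click the scriber's point out and lay it ready

TASK

Get the pocket scriber ready for marking out the lock cover: pick it up, hold it clear of the bench and push its end button against the face of the fixed angle plate until the button is fully home and the point stands out. Then lay it down flat on the cork mat, all of it on the mat, off the lock cover, and let go. Leave the lock cover, lock cylinder, small padlock and door knob where they are.

Things in the scene. Friction and masses are not known exactly. Their poses are not given: they have to be found in the camera images.
- scriber: pocket scriber lying on the bench: plain aluminium barrel 84 mm long of 18 x 18 mm section with rounded edges, dark nose cone with a retracted point at one end, steel end button at the other, thin pocket clip on top (3 mm proud); 0.12 kg or so. Origin at its underside, 9 mm below its axis; x runs along the barrel towards the button, z up. Barrel from x = -36 to +48 mm, nose to x = -60 mm, button to x = +64 mm when out
- scriber_centre (a point): point on the scriber's axis right above its origin, at half the barrel's height; grip the barrel across its 18 mm width here
- button_end (a point): centre of the end button's flat outer end, 64 mm from scriber_centre when the button is out, 54 mm when it is home; button 11 mm in diameter
- scriber_point (a point): tip of the steel point, on the same rod as the button: level with the nose when the button is out, 10 mm beyond it (70 mm from scriber_centre) when it is home
- scriber_button (a joint): how far the end button is pushed in: 0 m out, 0.010 m fully home (hard stop). It takes about 6 N to push all the way and stays wherever it is left, without a spring
- angle_plate: grey angle plate fixed to the bench, upright 90 mm wide, 64 mm high, 12 mm thick, its bolted foot reaching 75 mm back. Origin at the bottom middle of the flat upright front face; x points horizontally into the plate (square to the face, away from the free side), y along the face, z up
- plate_face (a point): middle of the angle plate's flat front face, 35 mm above the bench, axes as the plate's
- cork_mat: cork mat fixed to the bench, 170 mm in its x, 240 mm in its y, 4 mm thick; origin in the middle of its underside
- mat_top (a point): middle of the mat's upper surface, axes as the mat's
- bench_vice: dark bench vice fixed between the angle plate and the mat, its jaws 180 mm high; origin at its foot. It reaches about 170 mm from there towards the robot, where the bar of its screw stands nearly upright, up to 180 mm above the bench: carry things over it or round in front of it
- lock_cover: rusty steel lock cover plate, 61 x 94 x 8 mm, lying loose on the half of the mat at its +x side; origin at the middle of its underside; its 94 mm side along its y
- lock_cylinder: brass profile lock cylinder lying on its side on the bench, 33 x 63 x 17 mm (63 mm along its y); origin at the middle of its underside
- small_padlock: small brass padlock standing on the bench, 18 x 36 x 55 mm (thickness along x); origin at the middle of its underside
- door_knob: round nickel door knob standing on its rose, 54 mm across, 58 mm high; origin at the middle of its underside
There are look-alikes about, which are no part of the job. Leave any turquoise look-alike of the angle_plate alone.

How it is judged:
On the way, in this order (a step that is already met when the one before it is completed fails the run):
1. the scriber is held clear of the bench (height (world z) of scriber_centre above 0.018 m and contact force between the fingers and scriber above 2 N), for 0.2 s.
2. held off the bench, it is pushed with its button against the angle plate until the button is home (value of joint scriber_button above 0.0085 m and contact force between scriber_button and angle_plate above 2 N and height (world z) of scriber_centre above 0.013 m and contact force between the fingers and scriber above 2 N), for 0.1 s.
At the end, for the whole second after the job is handed in: the button is home (at least 8.5 of its 10 mm in), the scriber lies flat (within about 7 degrees) and still on the cork mat, button end and point both over the mat, not resting on the lock cover, released; lock cover, lock cylinder, small padlock and door knob have not moved more than 25 mm (value of joint scriber_button above 0.0085 m and x of button_end in the frame of mat_top between -0.085 and 0.085 m and y of button_end in the frame of mat_top between -0.12 and 0.12 m and x of scriber_point in the frame of mat_top between -0.085 and 0.085 m and y of scriber_point in the frame of mat_top between -0.12 and 0.12 m and z of scriber_centre in the frame of mat_top between 0.005 and 0.013 m and angle between the x axis of scriber and the z axis of mat_top, either way round above 1.45 rad and not (contact force between scriber and lock_cover above 0.15 N) and linear speed of scriber below 0.02 m/s); the robot touches nothing.
It fails at once if the lock cover, lock cylinder, small padlock or door knob is moved more than 25 mm (distance of any of lock_cover, lock_cylinder, small_padlock, door_knob from where it was at the start of the episode above 0.025 m).
It fails at once if the button is pushed in by the fingers or arm (contact force between any of the arm, the fingers and scriber_button above 5 N).
It also fails if it takes over 64 s, if anything falls off the work surface, if the arm or the gripper's body presses on something with over 40 N, if the wrist force passes 120 N, or if a joint passes its speed limit or range.

ROBOT

A 7-joint arm with a two-finger parallel gripper is mounted at the origin on a cart in front of the work surface, level with it; the furniture and walls round the work are solid. World frame = base frame: x ahead of the robot, y to its left, z up, the work surface at z = 0. Lengths are in m, angles in rad, forces in N, time in s.
With the tool pointing down it reaches from about 0.4 to 0.85 m from the base axis. Payload 10.4 kg.
Tool frame: the origin (TCP) lies midway between the tips of the shut fingers; the grasp point (between the pads) lies 19 mm behind it; z points along the fingers, y is the direction in which the jaws open and shut (so a half turn about z gives the same grasp; the last joint's range is limited). The gripper opens to 85 mm and grips with 20 to 120 N. Pads are 22 mm wide; open, the fingers measure 114 mm over their backs; the gripper's body (76 mm by 85 mm) begins 54 mm behind the grasp point. The pads swing forward as they close: fully open they stand 13 mm farther back than shut.
Start: joints at [-1.168, 0.332, -0.065, 1.46, 0.022, 1.35, -0.088], TCP at [0.258, 0.569, 0.231] pointing down, gripper open.
Joint ranges: [-2.6, 2.6], [-0.5, 2.12], [-1.47, 1.34], [0.16, 2.42], [-1.27, 4.41], [0.06, 2.06], [-2.6, 2.6]. Speed limits (rad/s): [2.22, 2.22, 2.79, 2.79, 3.14, 3.14, 3.14].

INTERFACE

Orientations are given as a unit quaternion [x, y, z, w].
In Python, from workcell import manip, camera, camera_info, workorder, nets gives the robot as it stands.
- The arm moves only by the tool apply_moves, never from a script. Its argument "commands" is a list of rows, each a list of 5 numbers: the shift along the tool's x, y, z in m, then the turn about the tool's z in degrees, then the gripper command: -1 is fully open, 1 is shut, values between are in proportion. A call has 1 to 5 rows; each row shifts and turns the pose as measured when the row begins, along the tool's axes as they then stand; what a row does not reach is not made up. A row lasts 1/12 s, in which the tool goes at most 41.7 mm and 7.16 degrees, less where a joint would pass 70% of its speed; a pose out of reach is approached as far as the arm can. A call is refused whole if a number of a shift passes 0.0417 or a number of a turn 7.16, either way. A call with a gripper value outside its range is refused whole. The fingers move at their own pace and stop on an object; "squeeze" is the grip in N (left out, the last holds). Time passes only in rows, so rows that do not move let the fingers close. It gives the time, the measured TCP pose, the force and the opening at its end, in the units of the state.
- manip.get_obs(): the state, without advancing time (a new reading comes with each control period).
- camera(name): name is "side" or "top"; returns (picture, depth): 420x560x3 uint8, red, green, blue; 420x560 float32, m along the optical axis (not along the pixel's ray), 0 where there is no reading.
- camera_info(name): a dict with "camera_matrix" (3x3 intrinsics, pixels), "xyz" and "rotation" of the camera in the world. Camera axes: x right, y down, z forward; pixel columns grow to the right and rows downward; lengths in m; the calibration is good to about 2 mm. A picture is of the moment at which its call begins. camera_info takes no time and is no camera call.
- workorder.hand_in(): hands the job in, once; it reports no verdict.
Trained networks look in the newest picture that a camera, given by its name, has taken for a name from the list of things; names that differ only in an ending like _2 or _b are one class to them, and where a whole thing is asked for, a point or a joint stands for the part that bears it (a point fixed in the world has none). Each returns a list of dicts, best first, with "conf" (0 to 1); they miss things now and then, are a little off and sometimes report something else, mostly with a low value. They report only what shows in the picture. A call takes as long as a camera call. They do not tell look-alikes from the thing itself.
- nets.look_for(camera, thing): "rect" ([left, top, width, height] in pixels, round what is visible of it).
- nets.place_of(camera, thing): "xy" ([column, row] in pixels: a listed point, or the origin of a listed thing).
The state is a dict: "clock": time; "joint_pos": joint angles; "joint_velocities": joint speeds; "tau": joint torques, N m; "position": TCP position; "ee_rot": TCP orientation; "ft_force": force on the tool from outside, world axes, zero at the start; "torque": the same for the moment, N m; "grip_width": opening from 0.0 (shut) to 1.0 (fully open).
Only numpy, scipy, OpenCV 4.12 (cv2) and the standard library are available. Lean on these libraries where they do the work, as an engineer would, in place of code of your own. Each camera call takes 0.05 s, during which the arm holds its last target. There are 200 camera calls.

## Working session

There is one attempt and no reset: what is moved stays moved. The work goes in short steps, Python scripts to look and compute and a tool call to move; the robot and the scene stay as the last step left them, time stands still between calls to the robot, and variables do not carry over. Pictures are saved under pics/ and viewed, about 8 in all and at most 12, crops included, and the job is handed in when it is done.

Besides the shell and the picture viewer there is one more tool, called after "Request:" as name(argument=value, ...) on one line, values as JSON. apply_moves: Moves the arm, as the interface text tells. Its arguments: {"type":"object","properties":{"commands":{"type":"array","items":{"type":"array","items":{"type":"number"}}},"squeeze":{"type":"number"}},"required":["commands"]}

```bash
mkdir -p pics; cat > h.py <<'E'
import numpy as np, cv2
from scipy.spatial.transform import Rotation as R
from workcell import manip, camera, camera_info, workorder, nets
def cam(n):
    i=camera_info(n); K=np.array(i["camera_matrix"]); r=np.array(i["rotation"])
    if r.shape!=(3,3): r=R.from_quat(r).as_matrix()
    return K,r,np.array(i["xyz"])
def atz(n,uv,z):
    K,r,t=cam(n); d=r@np.linalg.solve(K,[uv[0],uv[1],1]); return t+d*(z-t[2])/d[2]
def dep(n,uv,D):
    K,r,t=cam(n); u,v=int(round(uv[0])),int(round(uv[1])); return t+r@(np.linalg.solve(K,[uv[0],uv[1],1])*D[v,u])
def cloud(n,D):
    K,r,t=cam(n); v,u=np.mgrid[:D.shape[0],:D.shape[1]]
    p=np.stack([u,v,np.ones_like(u)],-1)@np.linalg.inv(K).T*D[...,None]
    return p@r.T+t
def proj(n,p):
    K,r,t=cam(n); q=K@(r.T@(np.array(p)-t)); return q[:2]/q[2]
E
python3 - <<'E'
from h import *
np.set_printoptions(precision=4,suppress=True)
for n in("top","side"):
    im,D=camera(n); cv2.imwrite(f"pics/{n}0.png",im[...,::-1]); np.save(f"{n}0.npy",D); print(n,cam(n)[2],cam(n)[1].tolist())
    for th in("scriber","angle_plate","cork_mat","bench_vice","lock_cover"):
        print(th,[(r["conf"],np.round(r["rect"])) for r in nets.look_for(n,th)[:3]])
    for th in("scriber_centre","button_end","scriber_point","plate_face","mat_top"):
        print(th,[(r["conf"],np.round(r["xy"],1),dep(n,r["xy"],D)) for r in nets.place_of(n,th)[:3]])
o=manip.get_obs();print(o["clock"],o["position"],o["ee_rot"],o["grip_width"])
E
```

```text
top [ 0.4302 -0.0067  0.993 ] [[0.022395349417812634, -0.9971084699166285, 0.07261644128552497], [-0.9990455410962539, -0.01959579209908279, 0.0390385930548566], [-0.03750273510221958, -0.07342141480882496, -0.9965956254706936]]
scriber [(0.93, array([190., 210.,  33.,  44.]))]
angle_plate [(0.92, array([242., 206.,  42.,  41.]))]
cork_mat [(0.58, array([351., 187., 101.,  78.]))]
bench_vice [(0.97, array([274.,  81.,  72., 136.]))]
lock_cover [(0.8, array([378., 194.,  38.,  28.]))]
scriber_centre [(0.77, array([208.3, 229.3]), array([0.4544, 0.2038, 0.0219]))]
button_end [(0.56, array([221.7, 212. ]), array([0.4973, 0.1744, 0.0131]))]
scriber_point []
plate_face [(0.64, array([203.9, 182.6]), array([0.5675, 0.2191, 0.0193])), (0.58, array([267.1, 243.5]), array([ 0.4235,  0.0632, -0.0017]))]
mat_top [(0.8, array([400.1, 227.3]), array([ 0.4695, -0.2559,  0.0057])), (0.59, array([399.9, 224.2]), array([ 0.4771, -0.2564,  0.0018]))]
side [-0.0316  0.5062  0.5994] [[-0.6727582335548958, -0.4373203231420717, 0.5967807756211742], [-0.739847045977275, 0.4028430975410617, -0.5388355846844
[... 284 characters left out ...]
4., 128.,  82.,  84.]))]
bench_vice [(0.55, array([233., 126.,  82.,  89.]))]
lock_cover [(0.81, array([338., 173.,  33.,  20.])), (0.72, array([192., 311.,  38.,  46.]))]
scriber_centre [(0.93, array([235.5, 282.4]), array([0.4396, 0.2112, 0.0164]))]
button_end []
scriber_point [(0.62, array([202.4, 245.7]), array([0.566 , 0.2045, 0.0255]))]
plate_face [(0.83, array([198.8, 246.8]), array([0.5661, 0.2131, 0.0275])), (0.79, array([291.2, 243.4]), array([0.4227, 0.0775, 0.0493])), (0.34, array([202.8, 253.3]), array([0.567 , 0.206 , 0.0037]))]
mat_top [(0.71, array([366.9, 193.9]), array([ 0.47  , -0.2403,  0.0026]))]
1.1 [0.2581 0.5692 0.2314] [0.2113 0.9774 0.0001 0.    ] 0.9995680370882861
```

```bash
python3 - <<'E'
import cv2
a=cv2.imread("pics/top0.png")[60:320,130:480]; cv2.imwrite("pics/c1.png",cv2.resize(a,None,fx=2.25,fy=2.25,interpolation=2))
a=cv2.imread("pics/side0.png")[100:380,130:460]; cv2.imwrite("pics/c2.png",cv2.resize(a,None,fx=2.1,fy=2.1,interpolation=2))
E
```

```text
(no output)
```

View pics/c1.png

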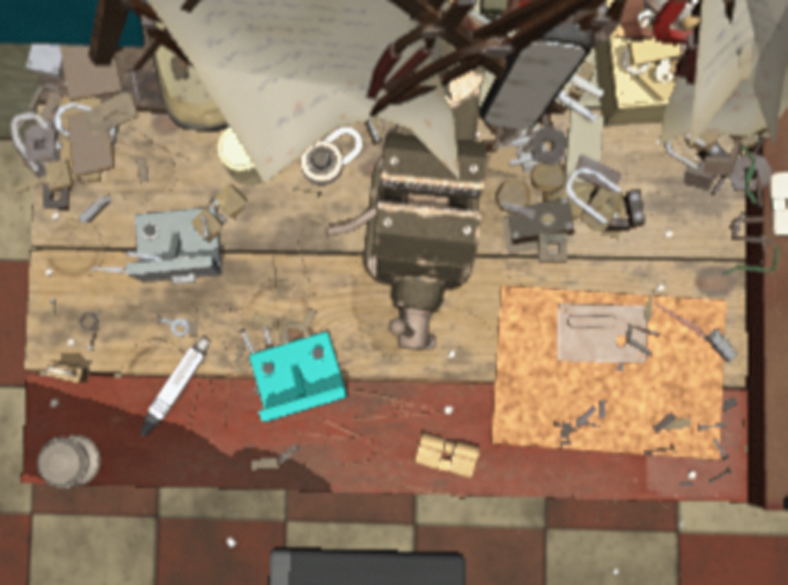

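View pics/c2.png

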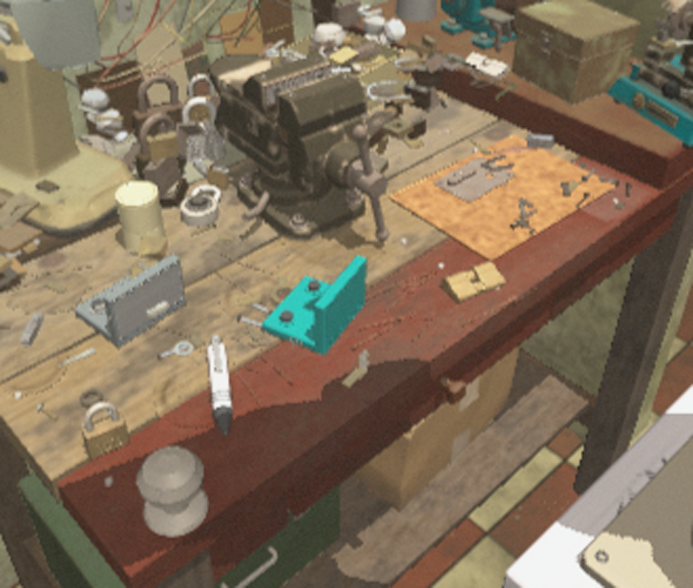

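The grey angle plate, at crop (175,250) in the top view (pixel ≈(208,171)), is the one meant. The turquoise one at crop (298,375), pixel (262,227), is the look-alike. The scriber is at crop (175,385), with its button pointing away from the robot and its nose near (150,425). The lock cover is at crop (603,333) on the mat, the vice screw bar at (415,330). Next I measure geometry from the depth images.

```bash
python3 - <<'E'
from h import *
np.set_printoptions(precision=4,suppress=True)
C={n:cloud(n,np.load(n+"0.npy")) for n in("top","side")}
im={n:cv2.imread(f"pics/{n}0.png") for n in C}
for n in C:
    P=C[n].reshape(-1,3)
    # scriber
    m=(abs(P[:,0]-.455)<.08)&(abs(P[:,1]-.2)<.07)&(P[:,2]>.009)&(P[:,2]<.03)
    q=P[m]; (c,s,a)=cv2.minAreaRect(q[:,:2].astype(np.float32)); print(n,"scr",len(q),c,s,a,cv2.boxPoints((c,s,a)).tolist(),"ztop",np.percentile(q[:,2],[50,90]))
    mm=q[:,:2].mean(0); w=np.linalg.svd(q[:,:2]-mm,full_matrices=False)[2][0]; w*=np.sign(w[0]); t=(q[:,:2]-mm)@w; print(" mean",mm,"dir",w,np.degrees(np.arctan2(w[1],w[0])),t.min(),t.max())
    # bench z
    # plate
    m=(abs(P[:,0]-.58)<.06)&(abs(P[:,1]-.215)<.08)&(P[:,2]>.012)&(P[:,2]<.058)
    q=P[m]; 
    if n=="side":
        # front face: min x, ransac
        best=None;rng=np.random.default_rng(0)
        for _ in range(400):
            A=q[rng.choice(len(q),3,False)]; N=np.cross(A[1]-A[0],A[2]-A[0]); 
            if np.linalg.norm(N)<1e-9: continue
            N/=np.linalg.norm(N)
            if abs(N[2])>.15: continue
            i=abs((q-A[0])@N)<.002
            if best is None or i.sum()>best.sum(): best=i
        f=q[best]; mf=f.mean(0); N=np.linalg.svd(f-mf)[2][2]; N*=np.sign(N[0]); print("face",len(f),len(q),mf,N,"yaw",np.degrees(np.arctan2(N[1],N[0])))
        tt=f@np.array([-N[1],N[0],0]); print("along",np.percentile(tt,[0,1,99,100]), "at centre", mf+np.array([-N[1],N[0],0])*((tt.min()+tt.max())/2-mf@np.array([-N[1],N[0],0])))
    m=(abs(P[:,0]-.58)<.06)&(abs(P[:,1]-.215)<.08)&(P[:,2]>.058)&(P[:,2]<.075); q=P[m]; r=cv2.minAreaRect(q[:,:2].astype(np.float32)); print("plate top",len(q),r, cv2.boxPoints(r).tolist())
    # mat by colour
    h=cv2.cvtColor(im[n],cv2.COLOR_BGR2HSV); mk=(h[...,0]>8)&(h[...,0]<20)&(h[...,1]>130)&(h[...,2]>150)&(C[n][...,2]<.03)&(C[n][...,1]<-.1)&(C[n][...,0]<.7)
    mk=cv2.morphologyEx(mk.astype(np.uint8),cv2.MORPH_OPEN,np.ones((3,3)))>0
    q=C[n][mk]; r=cv2.minAreaRect(q[:,:2].astype(np.float32)); print("mat",len(q),r,cv2.boxPoints(r).tolist(),np.median(q[:,2]))
    m=(abs(P[:,0]-.47)<.1)&(abs(P[:,1]+.256)<.14)&(P[:,2]>.012); print("on mat >12mm",P[m][::max(1,m.sum()//12)])
    for th in("lock_cover","door_knob","lock_cylinder","small_padlock"):
        camera(n); l=nets.place_of(n,th)[:2]; print(th,[(r["conf"],r["xy"],atz(n,r["xy"],0)) for r in l])
P=C["top"].reshape(-1,3);m=(P[:,1]<.13)&(P[:,1]>-.13)&(P[:,0]<.75)&(P[:,0]>.3)&(P[:,2]>.1); print("vice tall",P[m].min(0),P[m].max(0))
E
```

```text
top scr 354 (0.45486369729042053, 0.18632099032402039) (0.10048732906579971, 0.12899848818778992) 83.03966522216797 [[0.3847511410713196, 0.14426377415657043], [0.5127989649772644, 0.12863144278526306], [0.5249762535095215, 0.22837820649147034], [0.39692842960357666, 0.2440105378627777]] ztop [0.0165 0.0201]
 mean [0.4518 0.2071] dir [ 0.8519 -0.5237] -31.583594905784 -0.06500181498727857 0.0895004592675549
plate top 216 ((0.573517918586731, 0.2074338048696518), (0.013043499551713467, 0.08956465870141983), 6.730759620666504) [[0.5617924332618713, 0.25114312767982483], [0.572289764881134, 0.16219575703144073], [0.5852434039115906, 0.16372448205947876], [0.5747460722923279, 0.25267183780670166]]
mat 1337 ((0.47425001859664917, -0.25612354278564453), (0.23505356907844543, 0.16903400421142578), 87.12836456298828) [[0.38395121693611145, -0.36926859617233276], [0.5527729392051697, -0.3777369260787964], [0.5645488500595093, -0.1429784893989563], [0.39572709798812866, -0.13451015949249268]] 0.003827773014369651
on mat >12mm [[ 0.5634 -0.2991  0.0196]
 [ 0.5411 -0.3945  0.0203]
 [ 0.5339 -0.3
[... 1671 characters left out ...]
 -0.13628029823303223]] 0.002695361850044875
on mat >12mm [[ 0.5323 -0.3938  0.0459]
 [ 0.5182 -0.3955  0.0183]
 [ 0.5108 -0.3601  0.0255]
 [ 0.5124 -0.3583  0.0222]
 [ 0.5676 -0.3027  0.0173]
 [ 0.4874 -0.3753  0.023 ]
 [ 0.4918 -0.3731  0.0187]
 [ 0.5035 -0.3619  0.0148]
 [ 0.5466 -0.2991  0.0181]
 [ 0.5354 -0.294   0.0187]
 [ 0.5153 -0.3001  0.0154]
 [ 0.4982 -0.2958  0.0153]
 [ 0.402  -0.3955  0.014 ]]
lock_cover [(0.62, [352.3, 183.6], array([ 0.5308, -0.2539,  0.    ]))]
door_knob []
lock_cylinder [(0.78, [353.4, 235.2], array([ 0.387 , -0.0862,  0.    ]))]
small_padlock [(0.83, [181.3, 314.1], array([0.4569, 0.3251, 0.    ]))]
vice tall [ 0.4302 -0.13    0.1   ] [0.7493 0.13   0.993 ]
```

```bash
cat >> h.py <<'E'
def scr(n,D,im,c=(.45,.205),r=.09,z0=.008,z1=.05,smin=None):
    C=cloud(n,D); m=(np.hypot(C[...,0]-c[0],C[...,1]-c[1])<r)&(C[...,2]>z0)&(C[...,2]<z1)
    k,l,s,ct=cv2.connectedComponentsWithStats(m.astype(np.uint8)); i=1+s[1:,4].argmax(); q=C[l==i]
    mm=np.median(q[:,:2],0); w=np.linalg.svd(q[:,:2]-q[:,:2].mean(0),full_matrices=False)[2][0]; w*=np.sign(w[0]); p=np.array([-w[1],w[0]])
    t=q[:,:2]@w; u=q[:,:2]@p; lo,hi=np.percentile(t,[.5,99.5]); ul,uh=np.percentile(u,[2,98])
    print(n,len(q),"ends",lo*w+p*(ul+uh)/2,hi*w+p*(ul+uh)/2,"len",hi-lo,"wid",uh-ul,"yaw",np.degrees(np.arctan2(w[1],w[0])),"z",np.percentile(q[:,2],[5,50,95]))
    return q,w
def to(p,yaw=None):
    "tool-frame shift to world p, and turn so that -tool x points at yaw (deg)"
    o=manip.get_obs(); r=R.from_quat(o["ee_rot"]).as_matrix(); x=-r[:,0]; y0=np.degrees(np.arctan2(x[1],x[0]))
    print("clock",o["clock"],"tcp",np.round(o["position"],4),"yaw",round(y0,2),"zaxis",np.round(r[:,2],3),"F",np.round(o["ft_force"],1),"grip",round(o["grip_width"],3))
    print("shift",np.round(r.T@(np.array(p)-o["position"]),4),"turn",None if yaw is None else round((y0-yaw+180)%360-180,2))
E
python3 - <<'E'
from h import *
for n in("top","side"):
    im=cv2.imread(f"pics/{n}0.png"); q,w=scr(n,np.load(n+"0.npy"),im)
to((.45,.205,.12),-32)
E
```

```text
top 351 ends [0.39812139 0.24147173] [0.49966665 0.17708739] len 0.1202363639371071 wid 0.017836148301507704 yaw -32.37656734961636 z [0.01054977 0.01656326 0.02096055]
side 383 ends [0.3970728 0.2404354] [0.49878266 0.17674449] len 0.12000594992403119 wid 0.01699649715093665 yaw -32.054877219837905 z [0.01045302 0.01581705 0.0197103 ]
clock 1.9 tcp [0.2582 0.5692 0.2313] yaw -24.4 zaxis [ 0.  0. -1.] F [-0.5 -0.4 -0.5] grip 1.001
shift [-0.3252 -0.2524  0.1113] turn 7.6
```

Request:
apply_moves(commands=[[-0.032,-0.025,0,1.5,-0.2],[-0.032,-0.025,0,1.5,-0.2],[-0.032,-0.025,0,1.5,-0.2],[-0.032,-0.025,0,1.5,-0.2],[-0.032,-0.02,0.0,1.5,-0.2]])

```text
clock: 2.32
position: [0.3411, 0.3902, 0.2287]
ee_rot: [0.27, 0.963, 0.0, -0.002]
ft_force: [2.0, 0.0, 0.7]
grip_width: 0.602
```

```bash
python3 -c "
from h import *
to((.4465,.21,.1),-32.2)"
```

```text
clock 2.3167 tcp [0.3411 0.3902 0.2287] yaw -31.29 zaxis [-0.004  0.002 -1.   ] F [2.  0.  0.7] grip 0.602
shift [-0.1843 -0.0992  0.1279] turn 0.91
```

Request:
apply_moves(commands=[[-0.036,-0.02,0,0.9,-0.2],[-0.036,-0.02,0,0,-0.2],[-0.036,-0.02,0.0,0,-0.2],[-0.036,-0.02,0.0,0,-0.2],[-0.035,-0.015,0.01,0,-0.2]])

```text
clock: 2.73
position: [0.443, 0.2103, 0.2207]
ee_rot: [0.278, 0.961, 0.003, -0.001]
ft_force: [1.6, 1.0, 0.4]
grip_width: 0.601
```

Request:
apply_moves(commands=[[0,0,0.04,0,-0.2],[0,0,0.03,0,-0.2],[0,0,0.02,0,-0.2]])

```text
clock: 2.98
position: [0.4514, 0.2017, 0.1327]
ee_rot: [0.286, 0.958, 0.007, 0.004]
ft_force: [-0.3, 0.9, -0.4]
grip_width: 0.601
```

```bash
python3 - <<'E'
from h import *
to((.4465,.21,.002),-32.2)
im,D=camera("side"); cv2.imwrite("pics/s1.png",cv2.resize(im[200:340,130:320,::-1],None,fx=4,fy=4,interpolation=2))
E
```

```text
clock 2.9833 tcp [0.4514 0.2017 0.1327] yaw -33.2 zaxis [ 0.011  0.011 -1.   ] F [-0.3  0.9 -0.4] grip 0.601
shift [0.009  0.0022 0.1308] turn -1.0
```

View pics/s1.png

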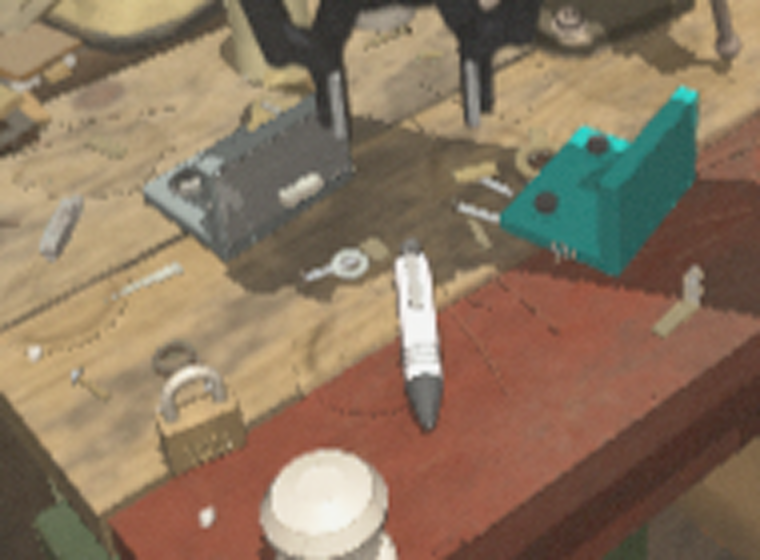

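Request:
apply_moves(commands=[[0.008,0.002,0.035,-1,-0.2],[0,0,0.035,0,-0.2],[0,0,0.015,0,-0.2],[0,0,0,0,-0.2]])

```text
clock: 3.37
position: [0.4448, 0.2092, 0.0433]
ee_rot: [0.277, 0.961, 0.006, 0.002]
ft_force: [-0.7, -0.3, 0.2]
grip_width: 0.602
```

```bash
python3 -c "
from h import *
to((.4465,.21,.003),-32.2)"
```

```text
clock 3.3667 tcp [0.4448 0.2092 0.0433] yaw -32.11 zaxis [ 0.008  0.01  -1.   ] F [-0.7 -0.3  0.2] grip 0.602
shift [-0.0009  0.0011  0.0403] turn 0.09
```

Request:
apply_moves(commands=[[-0.001,0.001,0.02,0,-0.2],[0,0,0.013,0,-0.2],[0,0,0.005,0,-0.2],[0,0,0.001,0,-0.2]], squeeze=60)

```text
clock: 3.7
position: [0.4489, 0.2126, 0.0081]
ee_rot: [0.276, 0.961, 0.008, 0.004]
ft_force: [-0.6, 0.2, 0.6]
grip_width: 0.603
```

```bash
python3 -c "
from h import *
to((.4465,.21,.003),-32.2)"
```

```text
clock 3.7 tcp [0.4489 0.2126 0.0081] yaw -32.01 zaxis [ 0.011  0.013 -1.   ] F [-0.6  0.2  0.6] grip 0.603
shift [ 0.0007 -0.0035  0.005 ] turn 0.19
```

Request:
apply_moves(commands=[[0,-0.003,0.005,0,-0.2],[0,0,0,0,1],[0,0,0,0,1],[0,0,0,0,1],[0,0,0,0,1]], squeeze=60)

```text
clock: 4.12
position: [0.4495, 0.2115, 0.0073]
ee_rot: [0.276, 0.961, 0.01, 0.005]
ft_force: [-0.0, -0.2, -2.4]
grip_width: 0.188
```

Request:
apply_moves(commands=[[0,0,0,0,1],[0,0,0,0,1]])

```text
clock: 4.28
position: [0.4498, 0.2116, 0.0079]
ee_rot: [0.276, 0.961, 0.01, 0.006]
ft_force: [-0.2, 0.3, -1.6]
grip_width: 0.192
```

```bash
python3 -c "
from h import *
to((.4465,.21,.06),-6)"
```

```text
clock 4.2833 tcp [0.4498 0.2116 0.0079] yaw -32.0 zaxis [ 0.016  0.017 -1.   ] F [-0.2  0.3 -1.6] grip 0.192
shift [ 0.0017 -0.0019 -0.0522] turn -26.0
```

Request:
apply_moves(commands=[[0,0,0,0,0.2],[0,0,0,0,0.2],[0.001,-0.002,0.006,0,0.2],[0,0,0.003,0,0.2],[0,0,0.0,0,0.2]])

```text
clock: 4.7
position: [0.4484, 0.2108, -0.0004]
ee_rot: [0.276, 0.961, 0.011, 0.006]
ft_force: [-2.8, -1.4, 14.8]
grip_width: 0.398
```

```bash
python3 -c "
from h import *
to((.4465,.21,.002),-32)"
```

```text
clock 4.7 tcp [ 4.484e-01  2.108e-01 -4.000e-04] yaw -32.01 zaxis [ 0.017  0.017 -1.   ] F [-2.8 -1.4 14.8] grip 0.398
shift [ 0.0011 -0.0016 -0.0024] turn -0.01
```

Touching the bench lightly; raise 3 mm, close, then lift.

Request:
apply_moves(commands=[[0.001,-0.001,-0.004,0,0.2],[0,0,0,0,1],[0,0,0,0,1],[0,0,0,0,1],[0,0,0,0,1]], squeeze=60)

```text
clock: 5.12
position: [0.4469, 0.2104, 0.0033]
ee_rot: [0.276, 0.961, 0.011, 0.006]
ft_force: [-2.0, -1.0, 5.8]
grip_width: 0.191
```

Request:
apply_moves(commands=[[0,0,-0.015,0,1],[0,0,-0.025,0,1],[0,0,-0.025,0,1],[0,0,-0.01,0,1]])

```text
clock: 5.45
position: [0.4424, 0.2072, 0.076]
ee_rot: [0.276, 0.961, 0.007, 0.003]
ft_force: [0.4, 0.3, -1.8]
grip_width: 0.192
```

```bash
python3 - <<'E'
from h import *
to((.45,.21,.06),6.4)
im,D=camera("side"); cv2.imwrite("pics/s2.png",cv2.resize(im[190:330,150:340,::-1],None,fx=4,fy=4,interpolation=2))
E
```

```text
clock 5.45 tcp [0.4424 0.2072 0.076 ] yaw -31.99 zaxis [ 0.009  0.012 -1.   ] F [ 0.4  0.3 -1.8] grip 0.192
shift [-0.0049  0.0062  0.0161] turn -38.39
```

View pics/s2.png

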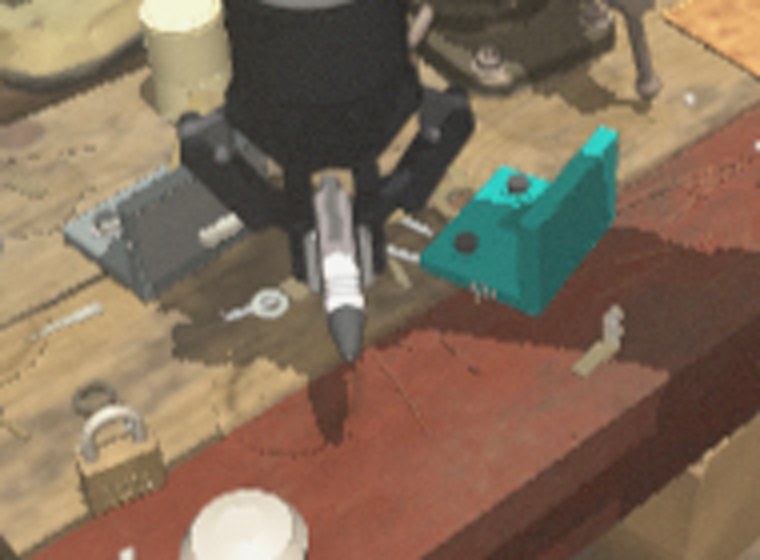

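The scriber is held level, nose at (348,355), button toward (330,180). Now I turn it square to the plate.

Request:
apply_moves(commands=[[0,0,0,-6.5,1],[0,0,0,-6.5,1],[0,0,0,-6.5,1],[0,0,0,-6.5,1],[0,0,0,-6.5,1]])

```text
clock: 5.92
position: [0.4414, 0.2074, 0.072]
ee_rot: [-0.015, 1.0, 0.006, 0.004]
ft_force: [0.2, 0.3, -1.7]
grip_width: 0.192
```

Request:
apply_moves(commands=[[0,0,0.01,-5,1],[0,0,0.01,0,1]])

```text
clock: 6.08
position: [0.4417, 0.2079, 0.0504]
ee_rot: [-0.064, 0.998, 0.006, 0.005]
ft_force: [-0.8, 0.2, -1.1]
grip_width: 0.191
```

```bash
python3 - <<'E'
from h import *
to((.477,.197,.032),6.4)
for n in("top","side"):
    im,D=camera(n); o=manip.get_obs()
    for th in ("button_end","scriber_point","scriber_centre"): print(n,th,[(r["conf"],np.round(r["xy"]),atz(n,r["xy"],o["position"][2]+.006)) for r in nets.place_of(n,th)[:2]])
    if n=="side": cv2.imwrite("pics/s3.png",im[...,::-1]); np.save("s3.npy",D)
E
```

```text
clock 6.0833 tcp [0.4417 0.2079 0.0504] yaw 7.33 zaxis [ 0.008  0.013 -1.   ] F [-0.8  0.2 -1.1] grip 0.191
shift [-0.0335 -0.0155  0.0185] turn 0.93
top button_end [(0.67, array([209., 184.]), array([0.55903195, 0.19906373, 0.05433729])), (0.6, array([204., 207.]), array([0.5048617 , 0.20818274, 0.05433729]))]
top scriber_point [(0.68, array([208., 185.]), array([0.55712728, 0.20017486, 0.05433729]))]
top scriber_centre [(0.49, array([207., 232.]), array([0.44753407, 0.19955397, 0.05433729]))]
side button_end []
side scriber_point [(0.45, array([354., 185.]), array([ 0.47175643, -0.17945524,  0.05767143])), (0.25, array([367., 191.]), array([ 0.43081875, -0.18196071,  0.05767143]))]
side scriber_centre [(0.81, array([234., 267.]), array([0.43993547, 0.20959706, 0.05767143]))]
```

Request:
apply_moves(commands=[[-0.016,-0.008,0.009,0.9,1],[-0.016,-0.007,0.009,0,1],[-0.01,0,0,0,1],[0,0,0,0,1]], squeeze=80)

```text
clock: 6.82
position: [0.4882, 0.1994, 0.0359]
ee_rot: [-0.053, 0.999, 0.008, 0.007]
ft_force: [0.4, -0.1, -1.1]
grip_width: 0.182
```

```bash
python3 - <<'E'
from h import *
to((.497,.199,.032),6.4)
im,D=camera("side"); cv2.imwrite("pics/s4.png",cv2.resize(im[180:320,150:340,::-1],None,fx=4,fy=4,interpolation=2))
E
```

```text
clock 6.8167 tcp [0.4882 0.1994 0.0359] yaw 6.02 zaxis [ 0.013  0.016 -1.   ] F [ 0.4 -0.1 -1.1] grip 0.182
shift [-0.0086 -0.0013  0.004 ] turn -0.38
```

View pics/s4.png

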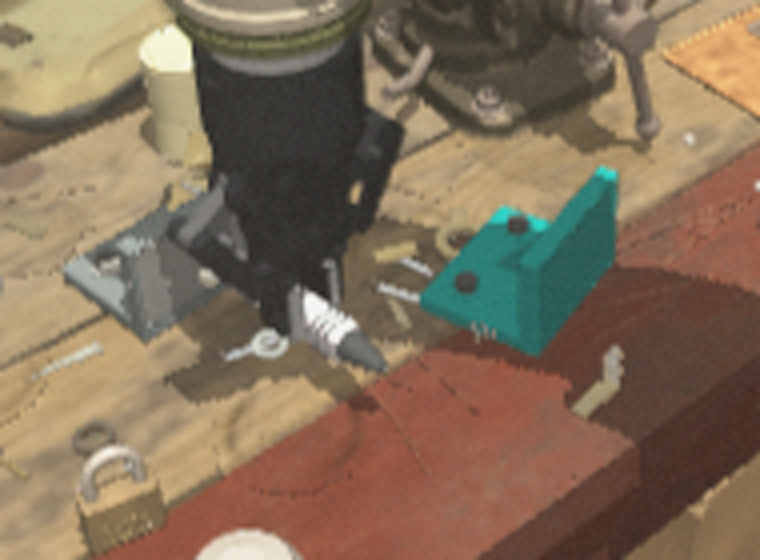

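The scriber is square to the plate, nose at (385,370), with about 15 mm to contact. I advance in small steps.

Request:
apply_moves(commands=[[-0.006,0,0.002,0,1],[-0.006,0,0.001,0,1],[-0.005,0,0.0,0,1]])

```text
clock: 7.12
position: [0.5033, 0.2017, 0.0331]
ee_rot: [-0.053, 0.999, 0.008, 0.006]
ft_force: [0.1, -0.1, -1.7]
grip_width: 0.184
```

Request:
apply_moves(commands=[[-0.004,0,0,0,1],[-0.004,0,0,0,1]])

```text
clock: 7.28
position: [0.5096, 0.2025, 0.0327]
ee_rot: [-0.053, 0.999, 0.007, 0.004]
ft_force: [-6.6, -1.4, 1.9]
grip_width: 0.184
```

```bash
python3 -c "
from h import *
to((.497,.199,.032),6.4)"
```

```text
clock 7.2833 tcp [0.5096 0.2025 0.0327] yaw 6.1 zaxis [ 0.006  0.015 -1.   ] F [-6.6 -1.4  1.9] grip 0.184
shift [ 0.0129 -0.0021  0.0006] turn -0.3
```

Request:
apply_moves(commands=[[-0.004,0,0,0,1],[-0.004,0,0,0,1]])

```text
clock: 7.45
position: [0.5128, 0.2029, 0.0314]
ee_rot: [-0.054, 0.999, 0.006, -0.002]
ft_force: [-25.4, -3.6, 10.9]
grip_width: 0.187
```

Request:
apply_moves(commands=[[-0.005,0,0,0,1],[-0.005,0,0,0,1]])

```text
clock: 7.62
position: [0.5125, 0.2031, 0.0288]
ee_rot: [-0.055, 0.998, 0.004, -0.013]
ft_force: [-23.4, -4.0, 10.9]
grip_width: 0.185
```

Request:
apply_moves(commands=[[-0.004,0,0,0,1],[-0.004,0,0,0,1],[0.01,0,0,0,1],[0.02,0,0,0,1],[0.03,0,0,0,1]])

```text
clock: 8.03
position: [0.4547, 0.197, 0.029]
ee_rot: [-0.055, 0.998, 0.002, -0.022]
ft_force: [0.3, -0.6, -0.3]
grip_width: 0.183
```

```bash
python3 - <<'E'
from h import *
to((.44,.19,.1),6.4)
im,D=camera("side"); cv2.imwrite("pics/s5.png",cv2.resize(im[180:320,150:340,::-1],None,fx=4,fy=4,interpolation=2))
E
```

```text
clock 8.0333 tcp [0.4547 0.197  0.029 ] yaw 6.36 zaxis [-0.044  0.002 -0.999] F [ 0.3 -0.6 -0.3] grip 0.183
shift [ 0.0185 -0.0048 -0.0703] turn -0.04
```

View pics/s5.png

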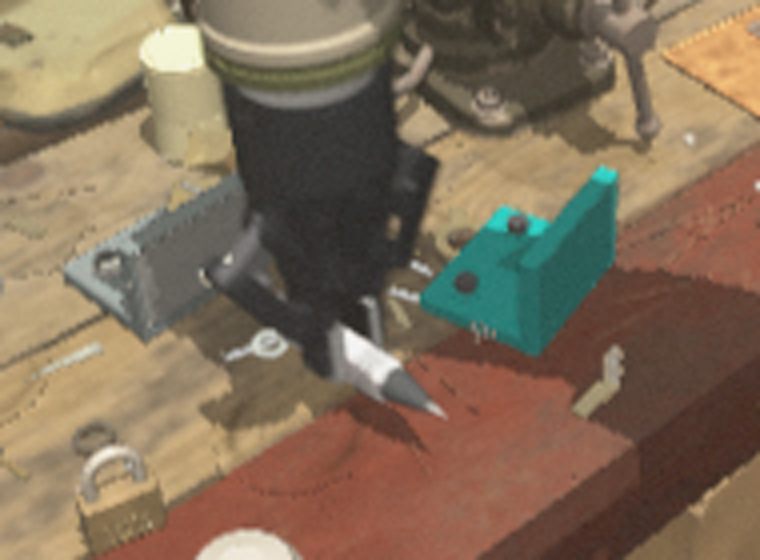

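Button home: the steel point stands out at (440,412). Now I lift and carry it over the vice.

Request:
apply_moves(commands=[[0.004,0,-0.04,0,1],[0,0,-0.04,0,1],[0,0,-0.04,0,1],[0,0,-0.04,0,1],[0,0,-0.04,0,1]])

```text
clock: 8.5
position: [0.4466, 0.1937, 0.2267]
ee_rot: [-0.058, 0.998, -0.003, -0.034]
ft_force: [1.8, 1.1, -1.0]
grip_width: 0.187
```

```bash
python3 -c "
from h import *
to((.44,-.25,.25),-92.9);print(manip.get_obs()['joint_pos'])"
```

```text
clock 8.5 tcp [0.4466 0.1937 0.2267] yaw 6.62 zaxis [-0.068 -0.01  -0.998] F [ 1.8  1.1 -1. ] grip 0.187
shift [ 0.0592 -0.44   -0.0185] turn 99.52
[-0.65796569  0.0761549   0.18080256  1.77893844 -0.0371436   1.35301472
  1.21837422]
```

Request:
apply_moves(commands=[[0.004,-0.03,-0.006,0,1],[0.004,-0.03,-0.006,0,1],[0.004,-0.03,-0.004,0,1],[0.004,-0.03,0,0,1],[0.004,-0.03,0,0,1]])

```text
clock: 8.92
position: [0.4505, 0.0466, 0.257]
ee_rot: [-0.065, 0.998, 0.002, -0.025]
ft_force: [1.2, 0.3, -0.8]
grip_width: 0.188
```

Request:
apply_moves(commands=[[0.004,-0.03,0,0,1],[0.004,-0.03,0,0,1],[0.004,-0.03,0,0,1],[0.004,-0.03,0,0,1],[0.004,-0.03,0,0,1]])

```text
clock: 9.33
position: [0.4501, -0.1121, 0.2594]
ee_rot: [-0.065, 0.998, 0.003, -0.022]
ft_force: [0.6, 0.2, -0.5]
grip_width: 0.187
```

Request:
apply_moves(commands=[[0.004,-0.03,0,0,1],[0.004,-0.03,0,0,1],[0.004,-0.03,0,0,1],[0.004,-0.03,0,0,1],[0.004,-0.015,0,0,1]])

```text
clock: 9.75
position: [0.4471, -0.2587, 0.2615]
ee_rot: [-0.064, 0.998, 0.002, -0.019]
ft_force: [-1.0, -0.7, -1.2]
grip_width: 0.185
```

Request:
apply_moves(commands=[[0,0,0,7,1],[0,0,0,7,1],[0,0,0,7,1],[0,0,0,7,1],[0,0,0,7,1]])

```text
clock: 10.17
position: [0.4457, -0.2659, 0.2629]
ee_rot: [0.246, 0.969, -0.005, -0.018]
ft_force: [1.0, -0.0, -0.7]
grip_width: 0.18
```

Request:
apply_moves(commands=[[0,0,0,7,1],[0,0,0,7,1],[0,0,0,7,1],[0,0,0,7,1],[0,0,0,7,1]])

```text
clock: 10.58
position: [0.4466, -0.2662, 0.2643]
ee_rot: [0.532, 0.847, -0.01, -0.014]
ft_force: [0.1, -0.2, -1.2]
grip_width: 0.18
```

```bash
python3 -c "
from h import *
to((.44,-.25,.15),-92.9);print(manip.get_obs()['joint_pos'])"
```

```text
clock 10.5833 tcp [ 0.4466 -0.2662  0.2643] yaw -64.32 zaxis [-0.035 -0.002 -0.999] F [ 0.1 -0.2 -1.2] grip 0.18
shift [0.016  0.0048 0.1144] turn 28.58
[-0.24894861  0.10698401  0.74912766  1.6958556  -0.0548136   1.39765233
  0.95714455]
```

Request:
apply_moves(commands=[[0,0,0.015,7,1],[0,0,0.02,7,1],[0,0,0.02,7,1],[0,0,0.02,7,1],[0,0,0.02,0.5,1]])

```text
clock: 11.0
position: [0.4476, -0.2679, 0.1718]
ee_rot: [0.731, 0.683, -0.01, -0.006]
ft_force: [0.0, -0.4, -0.9]
grip_width: 0.185
```

Request:
apply_moves(commands=[[0,0,0.03,0,1],[0,0,0.03,0,1],[0,0,0.02,0,1],[0,0,0.01,0,1]])

```text
clock: 11.33
position: [0.4464, -0.268, 0.0778]
ee_rot: [0.731, 0.682, -0.01, -0.006]
ft_force: [0.2, -0.2, -0.8]
grip_width: 0.181
```

```bash
python3 - <<'E'
from h import *
to((.438,-.262,.009),-92.9)
for n in("top","side"):
    im,D=camera(n); z=manip.get_obs()["position"][2]+.006
    print(n,[(r["conf"],np.round(r["xy"]),np.round(atz(n,r["xy"],.004),4)) for r in nets.place_of(n,"mat_top")[:2]],[(r["conf"],r["rect"]) for r in nets.look_for(n,"scriber")[:2]])
    a=im[170:290,330:480,::-1] if n=="top" else im[130:250,290:440,::-1]
    cv2.imwrite(f"pics/m_{n}.png",cv2.resize(a,None,fx=2.6,fy=4,interpolation=2)) if 0 else globals().__setitem__(n,cv2.resize(a,None,fx=2.6,fy=2.6))
cv2.imwrite("pics/m1.png",np.hstack([top,side]))
E
```

```text
clock 11.3333 tcp [ 0.4464 -0.268   0.0778] yaw -93.91 zaxis [-0.022 -0.005 -1.   ] F [ 0.2 -0.2 -0.8] grip 0.181
shift [ 0.0058 -0.0073  0.069 ] turn -1.01
top [(0.65, array([397., 225.]), array([ 0.4754, -0.2499,  0.004 ]))] [(0.61, [387.4, 231.2, 27.8, 9.8])]
side [(0.94, array([369., 192.]), array([ 0.4702, -0.2487,  0.004 ]))] [(0.53, [369.9, 157.0, 34.5, 19.5]), (0.17, [170.2, 292.4, 25.1, 25.4])]
```

View pics/m1.png

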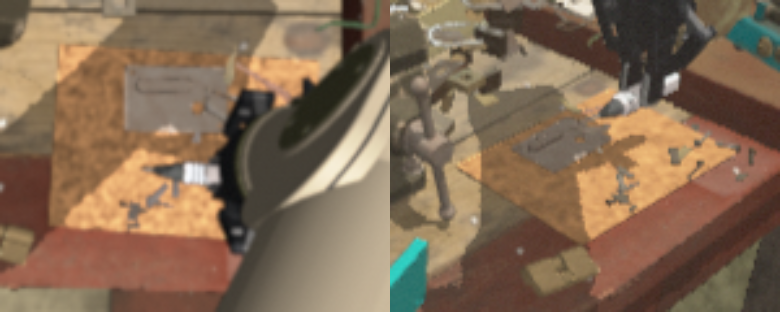

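```bash
python3 - <<'E'
from h import *
np.set_printoptions(precision=1,suppress=True,linewidth=200)
for n in("top","side"):
    P=cloud(n,np.load(n+"0.npy")).reshape(-1,3)
    print(n,"cols y -.36..-.16; z mean in mm")
    for x in np.arange(.53,.38,-.01):
        print(round(x,2),np.array([1e3*np.median(P[m,2]) if (m:=(abs(P[:,0]-x)<.006)&(abs(P[:,1]-y)<.007)&(P[:,2]<.06)).any() else -9 for y in np.arange(-.36,-.15,.0125)]))
E
```

```text
top cols y -.36..-.16; z mean in mm
0.53 [ 3.9  4.4  5.5  3.2  3.   4.2  5.7  6.4  9.4 11.7 12.  11.5  6.1  3.8  3.6  3.6  3.7]
0.52 [9.5 5.5 4.  3.9 3.5 6.8 6.5 7.7 6.6 7.5 7.7 6.7 6.  3.8 3.4 4.1 3.6]
0.51 [23.   4.2  4.2  3.6  3.8  5.1  6.   6.5  5.1  5.7  6.3  5.5  5.3  3.7  4.3  4.1  3.7]
0.5 [4.6 3.4 3.9 4.6 3.7 5.9 8.4 5.1 6.3 5.4 5.6 6.2 6.2 3.9 4.6 4.  3.9]
0.49 [4.4 3.4 3.8 3.5 3.1 4.2 5.8 5.5 4.7 4.8 5.5 5.8 5.8 4.  3.6 3.8 3.8]
0.48 [4.1 4.  4.4 3.5 4.1 4.5 3.5 3.7 3.5 4.5 3.9 3.3 3.5 4.4 4.  3.4 4.2]
0.47 [3.3 3.3 3.9 3.1 3.5 3.6 3.8 3.9 3.9 3.7 3.6 3.7 3.8 4.4 4.3 3.4 3.4]
0.46 [3.5 3.4 3.6 3.7 3.4 3.6 4.3 3.6 3.8 3.6 4.2 3.7 3.7 4.1 4.1 4.  3.3]
0.45 [3.3 3.8 3.7 3.6 3.5 4.1 4.1 3.9 3.8 4.6 4.4 3.5 3.5 3.4 3.4 4.  4.2]
0.44 [3.8 3.8 3.5 4.  3.6 4.2 4.2 3.5 3.1 7.7 3.9 3.8 3.8 3.7 3.5 3.2 4.1]
0.43 [4.4 4.  4.7 4.9 3.9 3.3 3.9 3.2 3.1 4.  8.8 4.2 3.8 4.  3.9 3.2 3. ]
0.42 [5.1 5.2 4.9 4.7 6.1 4.5 4.1 3.9 4.  4.  5.3 7.1 7.4 4.7 3.3 3.8 3.9]
0.41 [4.5 4.6 4.  4.  4.2 4.1 4.3 3.5 5.  5.1 4.7 6.  8.  3.9 3.7 4.2 4. ]
0.4 [4.2 3.9 3.5 4.  4.1 5.1 4.5 3.4 3.5 3.8 3.9 3.9 5. 
[... 1399 characters left out ...]
7 -558.7 -560.6 -560.4 -558.1]
0.43 [-561.4 -561.1 -559.5 -559.6 -558.2 -559.6 -559.8 -559.6 -560.7 -556.4 -561.1 -561.8 -561.7 -561.6 -561.3 -559.8 -560.8]
0.42 [-562.5 -560.6 -559.7 -562.3 -561.6 -560.7 -558.2 -564.8 -560.6 -562.7 -559.9 -559.8 -562.6 -561.  -563.2 -561.8 -560.3]
0.41 [   2.1    1.6    2.2    2.4    2.     2.1    1.6    1.3    1.5    1.3    1.7 -397.     2.4    2.2    1.9    1.8    1.1]
0.4 [1.6 2.  1.6 0.5 0.9 1.8 1.3 0.9 1.4 1.1 1.  1.2 1.6 1.1 0.6 1.  1.6]
0.39 [-1.1  1.3 -1.7 -1.4 -0.7 -0.5 -1.5 -2.1 -1.3 -1.4 -1.2 -1.4 -1.4 -1.8 -2.1 -1.1 -1.3]
0.38 [  -1.5   -0.4   -1.5   -1.3   -1.1   -0.8   -2.2   -2.1   -2.  -398.8   -2.2   -2.8   -3.1   -2.1   -2.5   -1.4   -3.1]
```

Nails on the mat stand about 4 mm high near x<0.445, y −0.25 to −0.21, and the lock cover's near edge is at x≈0.485. The clear strip is x≈0.453, so I lay it there, centre y≈−0.275, and open the jaws only a little.

Request:
apply_moves(commands=[[0.007,0.006,0.02,-1,1],[0,0,0.02,0,1],[0,0,0.01,0,1],[0,0,0,0,1]])

```text
clock: 11.97
position: [0.4591, -0.2639, 0.0357]
ee_rot: [0.724, 0.689, -0.005, 0.001]
ft_force: [-0.8, 0.1, -0.8]
grip_width: 0.184
```

```bash
python3 -c "
from h import *
to((.453,-.275,.009),-92.9)"
```

```text
clock 11.9667 tcp [ 0.4591 -0.2639  0.0357] yaw -92.83 zaxis [-0.006 -0.008 -1.   ] F [-0.8  0.1 -0.8] grip 0.184
shift [-0.0112 -0.0054  0.0269] turn 0.07
```

Request:
apply_moves(commands=[[-0.011,-0.007,0,0,1],[0,0,0.01,0,1],[0,0,0.006,0,1],[0,0,0,0,1]])

```text
clock: 12.3
position: [0.4537, -0.2755, 0.0222]
ee_rot: [0.724, 0.689, -0.004, 0.003]
ft_force: [0.0, 1.4, -1.9]
grip_width: 0.188
```

```bash
python3 -c "
from h import *
to((.453,-.275,.008),-92.9)"
```

```text
clock 12.3 tcp [ 0.4537 -0.2755  0.0222] yaw -92.84 zaxis [-0.001 -0.009 -1.   ] F [ 0.   1.4 -1.9] grip 0.188
shift [ 0.0006 -0.0007  0.0142] turn 0.06
```

Request:
apply_moves(commands=[[0,0,0.006,0,1],[0,0,0.005,0,1],[0,0,0.002,0,1]])

```text
clock: 12.55
position: [0.4551, -0.275, 0.009]
ee_rot: [0.724, 0.69, -0.003, 0.003]
ft_force: [-0.4, 0.2, -1.3]
grip_width: 0.185
```

Request:
apply_moves(commands=[[0,0,0.002,0,1],[0,0,0.0,0,1]])

```text
clock: 12.72
position: [0.4553, -0.275, 0.0077]
ee_rot: [0.724, 0.69, -0.003, 0.003]
ft_force: [-0.5, 0.3, -0.0]
grip_width: 0.186
```

```bash
python3 -c "
from h import *
to((.453,-.275,.008),-92.9)"
```

```text
clock 12.7167 tcp [ 0.4553 -0.275   0.0077] yaw -92.79 zaxis [ 0.    -0.008 -1.   ] F [-0.5  0.3 -0. ] grip 0.186
shift [-0.0001 -0.0023 -0.0003] turn 0.11
```

Just at contact. Shift 2 mm away from the cover, then release with a small opening and lift.

Request:
apply_moves(commands=[[0,-0.003,0,0,1],[0,0,0.001,0,1],[0,0,0,0,0.4],[0,0,0,0,0.4],[0,0,0,0,0.4]])

```text
clock: 13.13
position: [0.4523, -0.275, 0.0077]
ee_rot: [0.724, 0.69, -0.002, 0.003]
ft_force: [1.2, 0.7, 0.2]
grip_width: 0.297
```

Request:
apply_moves(commands=[[0,0,0,0,0.4],[0,0,-0.008,0,0.4],[0,0,-0.015,0,0.4],[0,0,-0.025,0,0.4],[0,0,-0.035,0,0.4]])

```text
clock: 13.55
position: [0.4481, -0.2724, 0.0882]
ee_rot: [0.724, 0.69, -0.006, -0.002]
ft_force: [1.1, -0.6, 1.1]
grip_width: 0.301
```

Request:
apply_moves(commands=[[0,0,-0.04,0,0.4],[0,0,-0.04,0,0.4],[0.04,0,-0.02,0,0.4],[0.04,0,0,0,0.4],[0.04,0,0,0,0.4]])

```text
clock: 13.97
position: [0.455, -0.1635, 0.1993]
ee_rot: [0.731, 0.683, -0.004, 0.004]
ft_force: [1.1, 0.8, -0.6]
grip_width: 0.3
```

Request:
apply_moves(commands=[[0.04,0,0,0,0.4],[0.04,0,0,0,0.4],[0.04,0,0,0,0.4],[0.0,0,0,0,0.4]])

```text
clock: 14.3
position: [0.4633, -0.0322, 0.2021]
ee_rot: [0.729, 0.685, -0.0, 0.006]
ft_force: [0.2, 0.5, -0.2]
grip_width: 0.301
```

```bash
python3 - <<'E'
from h import *
to((.453,-.275,.2),-92.9)
C,ex=np.array([.474,-.256]),np.array([.9987,-.05]); ey=np.array([.05,.9987])
for n in("top","side"):
    im,D=camera(n); np.save(n+"9.npy",D)
    print(n,[(r["conf"],np.round(r["xy"]),np.round(atz(n,r["xy"],.0),4)) for th in("lock_cover","lock_cylinder","small_padlock","door_knob") for r in nets.place_of(n,th)[:1]])
    q,w=scr(n,D,im,c=(.453,-.275),r=.085,z0=.0105,z1=.05)
    mm=[tuple(np.round([(p-C)@ex,(p-C)@ey],3)) for p in ((q[:,:2]@w).min()*w+0*w,)]
    a=im[170:290,330:480,::-1] if n=="top" else im[130:250,290:440,::-1]
    globals()[n]=cv2.resize(a,None,fx=2.6,fy=2.6)
cv2.imwrite("pics/m2.png",np.hstack([top,side]))
E
```

```text
clock 14.3 tcp [ 0.4633 -0.0322  0.2021] yaw -93.6 zaxis [ 0.007 -0.009 -1.   ] F [ 0.2  0.5 -0.2] grip 0.301
shift [-0.2429  0.0049  0.0042] turn -0.7
top [(0.96, array([397., 206.]), array([ 0.5204, -0.2501,  0.    ])), (0.68, array([163., 263.]), array([0.3704, 0.3181, 0.    ])), (0.94, array([160., 264.]), array([0.3668, 0.3249, 0.    ]))]
top 366 ends [ 0.44564933 -0.32968956] [ 0.44935583 -0.21267332] len 0.11707492637549233 wid 0.023655462312862252 yaw 88.18575747623754 z [0.01415302 0.02114238 0.02542596]
side [(0.61, array([355., 186.]), array([ 0.518 , -0.2516,  0.    ])), (0.68, array([354., 236.]), array([ 0.3844, -0.087 ,  0.    ])), (0.69, array([210., 340.]), array([0.3739, 0.3171, 0.    ]))]
side 214 ends [ 0.44565974 -0.32893805] [ 0.45279788 -0.21124067] len 0.11791363889434925 wid 0.017602043476149853 yaw 86.5293634045861 z [0.01163037 0.01920857 0.02372559]
```

View pics/m2.png

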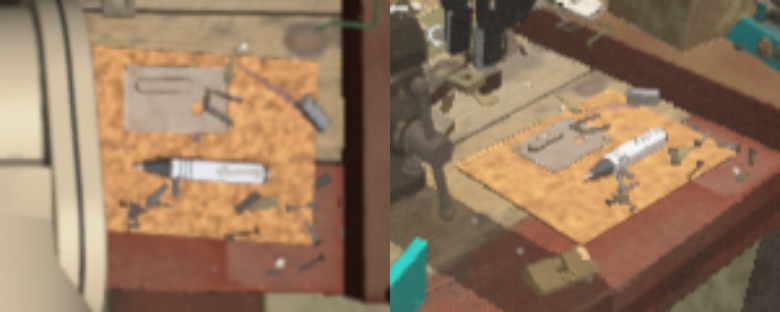

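The scriber lies on the mat from nose (140,168) to button (268,172), clear of the lock cover, whose lower edge is at row 132. The gripper is away. I check the tilt from depth, then hand in.

```bash
python3 - <<'E'
from h import *
D=np.load("top9.npy"); C=cloud("top",D).reshape(-1,3)
z=[np.percentile(C[(abs(C[:,0]-.449)<.012)&(abs(C[:,1]-y)<.006)][:,2],75)*1e3 for y in(-.315,-.3,-.285,-.27,-.255,-.245)]
print(np.round(z,1)); t=np.degrees(np.arctan(np.polyfit([-315,-300,-285,-270,-255,-245],z,1)[0])); print("tilt",t)
if abs(t)<5: print(workorder.hand_in())
E
```

```text
[23.  23.5 22.9 22.1 22.1 21.9]
tilt -1.1972667486870368
the job is handed in; nothing more can be done
None
```

I pushed the scriber's button home against the grey angle plate, laid the scriber flat on the cork mat, released it, and handed the job in at about 14 s on the robot's clock.

- **Button:** the push ended on the hard stop. The force rose from about 7 N to 25 N with scriber_centre about 54 mm from the plate face. The steel point showed in the camera picture afterwards.
- **Placing:** the scriber lies at about x 0.45, y −0.33 to −0.21. Button end and point are well inside the mat edges and about 25 mm from the lock cover. Its tilt along the barrel measured about 1.2°, part of which may be the pocket clip. The gripper was well clear and touching nothing.
- **Other items:** the lock cover, lock cylinder and door knob read within about 12 mm of their first positions, which is network and parallax noise. The last network check did not find the small padlock; the one padlock-like reading in it was the door knob's position. The padlock was in place in my close-up pictures up to the push, and I did not go near it after that.
- **Nails on the mat:** there are nails about 4 mm high near the scriber. I chose the strip to avoid them, and one shows close beside the barrel in the last picture.

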